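# Seat the dispersion plate in the service jig and swing the hold-down over it

### The arm

A 6-joint arm with a two-finger parallel gripper is mounted at the origin on the work surface. World frame = base frame: x ahead of the robot, y to its left, z up, the work surface at z = 0. Lengths are in m, angles in degrees, forces in N, time in s.
With the tool pointing down it reaches from about 0.4 to 0.825 m from the base axis. Payload 7 kg.
Tool frame: the origin (TCP) lies on the centre line of the jaws, within the pads' length; the fingertips stand 11 mm ahead of it and the grasp point (between the pads) lies 8 mm behind it; z points along the fingers, y is the line along which they close (so a half turn about z gives the same grasp; the last joint's range is limited). The gripper opens to 88 mm and grips with 3 to 60 N. Pads are 19 mm wide; open, the fingers measure 130 mm over their backs; the gripper's body (78 mm by 193 mm) begins 47 mm behind the grasp point.
Start: joints at [90.705, 20.546, 0.682, 0, -70.136, -16.507], TCP at [0.184, 0.649, 0.238] pointing down, gripper open.
Joint ranges: [-176.03, 176.03], [-82.01, 121.73], [-58.28, 71.71], [-173.87, 95.51], [-174.79, -0.11], [-173.66, 173.66]. Speed limits (degrees/s): [136.94, 136.94, 172.46, 180, 180, 180].

### API

Orientations are given as [roll, pitch, yaw] about the fixed x, y, z axes, in that order (R = Rz(yaw) Ry(pitch) Rx(roll)).
In Python, from plant import r, capture, camera_model, job gives the robot as it stands.
- The arm moves only by the tool drive_tool, never from a script. Its argument "increments" is a list that holds one entry, the list of rows, each a list of 5 numbers: the gripper's target within -1 to 1 (fully open at 1, half-way at 0, shut at -1), then the shift along the tool's x, y, z scaled (see below), then the turn about the tool's z scaled (see below). In form: [[[gripper, tx, ty, tz, roll], ...]]. A call has 1 to 5 rows; each row is the pose to reach, as a shift and turn from the pose commanded when the call began, along the tool's axes at that moment, turning the shorter way round; what a row does not reach only later rows make up. The controller multiplies each number of a shift by 120 mm and each number of a turn by 360 degrees. A row lasts 1/8 s, in which the tool goes at most 62.5 mm and 10.7 degrees, less where a joint would pass 70% of its speed; a pose out of reach is approached as far as the arm can. A call with a number of a shift or a turn outside -1 to 1 is refused whole. A call with a gripper value outside its range is refused whole. The fingers move at their own pace and stop on an object; "squeeze" is the grip in N (left out, the last holds). Time passes only in rows, so rows that repeat a pose let the fingers close. It gives the time, the measured TCP pose, the force, the opening and the grip force at its end, in the units of the state.
- r.get_state(): the state, without advancing time (a new reading comes with each control period).
- capture(name): name is "scene" or "top" or "wrist"; returns the picture (480x640x3 uint8, red, green, blue); there is no depth.
- camera_model(name): a dict with "camera_matrix" (3x3 intrinsics, pixels), "rvec" (rotation vector, rad) and "tvec" (3), from world to camera coordinates, as OpenCV has them. Camera axes: x right, y down, z forward; pixel columns grow to the right and rows downward; lengths in m; the calibration is good to about 2 mm. A picture is of the moment at which its call begins: read the wrist's pose just before it. camera_model takes no time and is no camera call; for the wrist camera it gives the pose at the moment of the call.
- job.close_job(): hands the job in; it is judged then, once.
The state is a dict: "time_s": time; "joints": joint angles; "qd": joint speeds; "joint_torque": joint torques, N m; "tcp_pos": TCP position; "eef_rot": TCP orientation; "contact_force": force on the tool from outside, world axes, zero at the start; "moment": the same for the moment, N m; "gripper_width": finger opening in m; "gripper_force": force on a finger pad.
Only numpy, scipy, OpenCV 4.12 (cv2) and the standard library are available. Lean on these libraries where they do the work, as an engineer would, in place of code of your own. Each camera call takes 0.05 s, during which the arm holds its last target. There are 200 camera calls.

### The job

The brass dispersion plate of an espresso machine lies loose on top of the aluminium service jig. Gently nudge it along the jig's top with the fingers, without gripping or lifting it, until it drops into the round recess and lies flat and fully home; only then push the jig's swivel hold-down round by its post as far as it goes, so that its arm lies over the plate. Leave everything else on the bench, and the fitting standing on the jig, where it is.

Things in the scene. Friction and masses are not known exactly. Their poses are not given: they have to be found in the camera images.
- disc: the dispersion plate: a loose flat brass disc, 58 mm in diameter, 8 mm thick, 0.12 to 0.24 kg, with ten small dark jets in a ring on top. Origin: centre of its underside; z: its axis. It starts flat on the jig's top, on the +y or the -y side, 82 to 102 mm from the recess's centre along the jig's y, up to 15 mm off in x. Pushed over the rim, its leading edge dips first, then the rest drops in.
- jig: the service jig: a fixed aluminium plate 170 mm (its x) by 290 mm (its y) by 30 mm high, bolted to the bench, with no raised rim. Origin: centre of its underside, at bench height, straight below the recess's centre; its yaw differs each time by up to 0.5 rad.
- recess (a point): the centre of the mouth of the blind round recess in the jig's top, 30 mm above the bench: 62.5 mm in diameter, 9 mm deep, with a flat floor, so that the seated disc lies 1 mm below the jig's top. Axes as the jig's.
- pivot (a point): the upright pivot axis of the hold-down, at the jig's top surface, 66 mm from the recess's centre along the jig's +x. Axes as the jig's.
- holddown (a joint): angle q of the swivel hold-down (rad): 0 = at its stop, arm over the recess; grows as it swings away, clockwise from above; range 0 to 2.3, starts at 1.6 to 2.2. From the pivot the arm points along (-cos q, sin q) in the jig's x, y. It stays where it is left. Steel arm 14 mm wide, 6 mm thick, 54 mm long from the pivot, underside 3 mm above the jig's top: it clears only a seated disc.
- post (a point): the centre of the top of the hold-down's upright round post, by which it is pushed: 12 mm in diameter, 44 mm from the pivot, rising from the arm (9 mm above the jig's top) to 34 mm above the jig's top. Pushing it round takes about 1 N.
- fitting: bystander: a stepped brass pipe fitting standing on the jig's top on the other side of the recess from the disc, 28 mm across, 34 mm high. Origin: centre of its underside. Do not disturb.
- nylon_block: bystander: white nylon block 30 x 30 x 26 mm on the bench by the jig. Origin: centre of its underside.
- spool: bystander: black and white tape spool, 52 mm across, 24 mm high, standing on its flange on the bench by the jig. Origin: centre of its underside.
- pump_a: bystander: brass rotary pump, 64 mm across, 114 mm high, with a side port, standing on the bench. Origin: centre of its underside.
- pump_b: bystander: darker copper-bronze rotary pump of the same shape. Origin: centre of its underside.
- screwdriver: bystander: screwdriver 200 mm long lying on the bench along its x. Origin: its underside.
- wrench: bystander: steel wrench 200 mm long lying on the bench along its x. Origin: its underside.
Mind the look-alikes: they are no part of the job. What is meant by the disc is not pink or red, and is the larger of those in its own colour.

How it is judged:
By the outcome, as a careful person would: the job done as asked, in the order asked, and still so for the second after the job is handed in, with the robot touching nothing.
It also fails if it takes over 51 s, if anything falls off the work surface, if the arm or the gripper's body presses on something with over 40 N, if the wrist force passes 120 N, or if a joint passes its speed limit or range.

## Working session

There is one attempt and no reset: what is moved stays moved. The work goes in short steps, Python scripts to look and compute and a tool call to move; the robot and the scene stay as the last step left them, time stands still between calls to the robot, and variables do not carry over. Pictures are saved under pics/ and viewed, at most 10 in all, crops included, and the job is handed in when it is done.

Besides the shell and the picture viewer there is one more tool, called after "Request:" as a command line: name --argument value ..., lists and objects as JSON in quotes. drive_tool: Moves the arm, as the interface text tells. Its arguments: {"type":"object","properties":{"increments":{"type":"array"},"squeeze":{"type":"number"}},"required":["increments"]}

```bash
ls; mkdir -p pics
python3 - <<'E'
from plant import r,capture,camera_model,job
import cv2
for n in ("top","scene"):
    cv2.imwrite(f"pics/{n}0.png",cv2.cvtColor(capture(n),cv2.COLOR_RGB2BGR))
s=r.get_state();print(s)
E
```

```text
pics
{'time_s': 0.1, 'joints': array([ 9.07023148e+01,  2.05876563e+01,  6.39338922e-01, -1.64395756e-02,
       -7.01372019e+01, -1.65057840e+01]), 'qd': array([ 0.03719419, -0.17117811,  0.24724225,  0.12216288, -0.00105091,
        0.0071527 ]), 'joint_torque': array([-1.14079296e-03, -5.84164453e+01,  2.93752688e+01,  7.01542765e+00,
        1.02698343e-02, -4.39613257e-05]), 'tcp_pos': array([0.18375889, 0.64906551, 0.23671919]), 'eef_rot': array([ 1.79913614e+02, -9.48085689e-03, -1.58090592e+01]), 'contact_force': array([ 0.06006463, -0.24392566,  0.0305897 ]), 'moment': array([ 0.01029719, -0.00567759, -0.02209946]), 'gripper_force': 0.0, 'gripper_width': 0.08761837073669675}
```

View pics/top0.png

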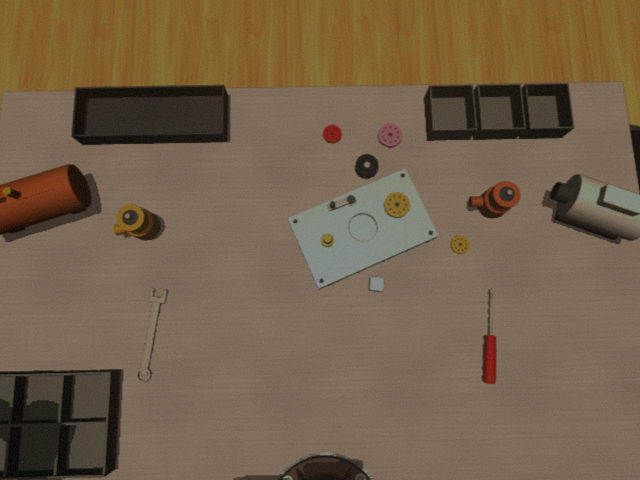

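View pics/scene0.png

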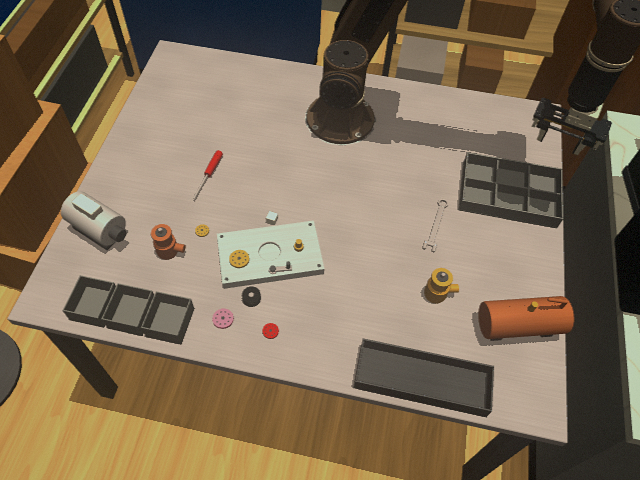

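Candidates in the top view: brass disc on the jig (397,205), small brass disc on the bench (460,244), pink (390,135) and red (332,134). I choose (397,205), the larger brass one, which lies on the jig. Checking it close.

Run:
```python
import cv2
i=cv2.imread("pics/top0.png")[155:295,280:475]
cv2.imwrite("pics/crop0.png",cv2.resize(i,None,fx=4,fy=4,interpolation=cv2.INTER_CUBIC))
```

```text
(no output)
```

View pics/crop0.png

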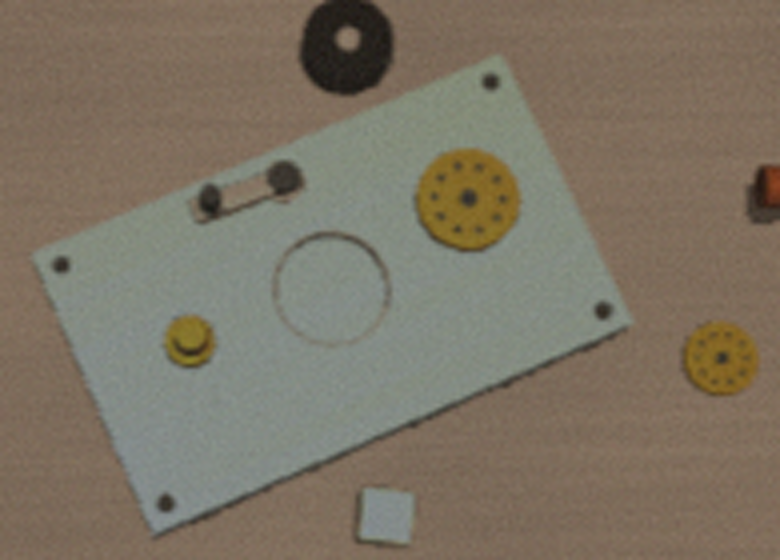

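The crop shows the plain large brass disc (crop 469,199), the recess (332,290), the fitting (190,342), the hold-down pivot (288,178) and its post (209,198).

```bash
cat > h.py <<'E'
import numpy as np,cv2
from plant import r,capture,camera_model,job
def ray(cam,uv,z):
    m=cam if isinstance(cam,dict) else camera_model(cam)
    K=np.array(m["camera_matrix"],float);R=cv2.Rodrigues(np.array(m["rvec"],float))[0];t=np.array(m["tvec"],float).ravel()
    d=R.T@np.linalg.inv(K)@np.array([*uv,1.]);c=-R.T@t
    return c+d*(z-c[2])/d[2]
E
python3 - <<'E'
from h import *
f=lambda u,v,z:ray("top",((u+.5)/4-.5+280,(v+.5)/4-.5+155),z)
C=[f(*p,.03)[:2] for p in((33,258),(500,55),(630,325),(155,535))]
print("corners",np.round(C,4),[round(np.linalg.norm(C[i]-C[i-1]),4) for i in range(4)])
c=np.mean(C,0)
y=(C[0]-C[1]+C[3]-C[2]);yaw=np.arctan2(-y[0],y[1]);print("c",c,"recess",f(332,290,.03),"yaw",np.degrees(yaw))
R=np.array([[np.cos(yaw),-np.sin(yaw)],[np.sin(yaw),np.cos(yaw)]])
o=(c+f(332,290,.03)[:2])/2
for n,p in dict(disc=(469,199,.038),fit=(190,345,.032),fittop=(191,335,.064),post=(209,196,.064),pivot=(286,178,.04),spool=(347,45,.02),nylon=(387,515,.026)).items():
    w=f(*p)[:2];print(n,np.round(w,4),"jig",np.round(R.T@(w-o)*1e3,1))
print("pivot w",o+R@[.066,0],"o",o)
E
```

```text
corners [[ 0.6125  0.0694]
 [ 0.7247 -0.196 ]
 [ 0.5678 -0.2593]
 [ 0.4584  0.005 ]] [np.float64(0.167), np.float64(0.2881), np.float64(0.1692), np.float64(0.2861)]
c [ 0.59085126 -0.09520922] recess [ 0.59095888 -0.09554759  0.03      ] yaw 22.71634640480103
disc [ 0.6392 -0.1726] jig [ 14.7 -89.9]
fit [ 0.5614 -0.0163] jig [ 3.4 84.3]
fittop [ 0.5613 -0.0163] jig [ 3.2 84.4]
post [ 0.6372 -0.0279] jig [68.8 44.4]
pivot [ 0.6527 -0.0715] jig [66.2 -1.8]
spool [ 0.7357 -0.1106] jig [127.7 -69.9]
nylon [ 0.4667 -0.121 ] jig [-124.5   24.3]
pivot w [ 0.65178531 -0.06989124] o [ 0.59090507 -0.09537841]
```

Request:
drive_tool --increments '[[[-0.09, 0.5, 0.5, 0, 0], [-0.09, 1, 1, 0, 0], [-0.09, 1, 1, 0, 0]]]'

```text
time_s: 0.48
tcp_pos: [0.2673, 0.499, 0.2373]
eef_rot: [180.0, 0.0, -15.8]
contact_force: [0.7, 0.2, 0.0]
gripper_width: 0.0633
gripper_force: 0.0
```

Request:
drive_tool --increments '[[[-0.09, 0.5, 0.5, 0, 0], [-0.09, 1, 1, 0, 0], [-0.09, 1, 1, 0, 0]]]'

```text
time_s: 0.85
tcp_pos: [0.3499, 0.3507, 0.2375]
eef_rot: [180.0, 0.0, -15.8]
contact_force: [0.2, 1.0, -0.2]
gripper_width: 0.0404
gripper_force: 0.0
```

Request:
drive_tool --increments '[[[-0.09, 0.5, 0.5, 0, 0], [-0.09, 1, 1, 0, 0], [-0.09, 1, 1, 0, 0]]]'

```text
time_s: 1.23
tcp_pos: [0.4327, 0.2028, 0.2375]
eef_rot: [180.0, 0.0, -15.8]
contact_force: [0.3, 0.1, 0.1]
gripper_width: 0.0397
gripper_force: 0.0
```

Request:
drive_tool --increments '[[[-0.09, 0.5, 0.5, 0, 0], [-0.09, 1, 1, 0, 0], [-0.09, 1, 1, 0, 0]]]'

```text
time_s: 1.6
tcp_pos: [0.5155, 0.0546, 0.2374]
eef_rot: [180.0, 0.0, -15.9]
contact_force: [1.2, 1.0, 0.1]
gripper_width: 0.0404
gripper_force: 0.0
```

Request:
drive_tool --increments '[[[-0.09, 0.3, 0.3, 0, 0.03], [-0.09, 0.6, 0.6, 0, 0.06], [-0.09, 1, 1, 0, 0.09], [-0.09, 1, 1, 0, 0.12], [-0.09, 1, 1, 0, 0.143]]]'

```text
time_s: 2.22
tcp_pos: [0.5977, -0.0926, 0.2365]
eef_rot: [179.9, 0.0, -67.7]
contact_force: [-0.0, -0.5, -0.1]
gripper_width: 0.0399
gripper_force: 0.0
```

Run:
```python
from h import *
import pickle
m=camera_model("wrist");i=capture("wrist")
pickle.dump(m,open("w1.pkl","wb"));cv2.imwrite("pics/w1.png",cv2.cvtColor(i,cv2.COLOR_RGB2BGR))
```

```text
(no output)
```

View pics/w1.png

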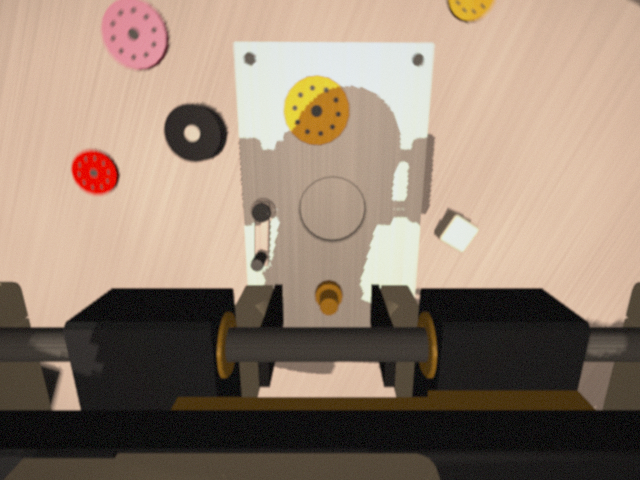

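Wrist view: disc centre at (317,110), recess (333,209), jig corners (235,42) and (433,42), pivot (261,211), post (259,261).

Run:
```python
from h import *
import pickle
m=pickle.load(open("w1.pkl","rb"))
i=cv2.imread("pics/w1.png")
f=lambda u,v,z:ray(m,(u,v),z)[:2]
o=f(333,209,.03);yaw=np.radians(22.7)
a,b=f(235,42,.03),f(433,42,.03)
print("edge yaw",np.degrees(np.arctan2(*(a-b)[::-1])),np.linalg.norm(a-b))
R=np.array([[np.cos(yaw),-np.sin(yaw)],[np.sin(yaw),np.cos(yaw)]])
print("o",o)
for n,p in dict(disc=(317,110,.038),post=(258,262,.064),pivot=(261,211,.039),fit=(330,293,.064)).items():
    w=f(*p);print(n,w,R.T@(w-o)*1e3)
```

```text
edge yaw 22.309955274136637 0.16787614786095298
o [ 0.59423254 -0.09789497]
disc [ 0.64144225 -0.17484123] [ 13.85872252 -89.20436998]
post [ 0.64131475 -0.03362849] [68.23595264 41.11896999]
pivot [ 0.65652721 -0.07229109] [67.34989622 -0.41933775]
fit [ 0.56970392 -0.03017394] [ 3.50536582 71.94097394]
```

Request:
drive_tool --increments '[[[-0.09, 0.4, -0.05, 0.2, -0.026], [-0.09, 0.8, -0.1, 0.6, -0.026], [-0.09, 1, -0.133, 0.9, -0.026], [-0.09, 1, -0.133, 0.9, -0.026]]]'

```text
time_s: 2.78
tcp_pos: [0.6566, -0.197, 0.1244]
eef_rot: [179.6, 0.3, -57.9]
contact_force: [-0.5, 0.1, -0.8]
gripper_width: 0.0399
gripper_force: 0.0
```

Request:
drive_tool --increments '[[[-0.09, 0.14, 0.015, 0.0, 0.001], [-0.09, 0.14, 0.015, 0.25, 0.001], [-0.09, 0.14, 0.015, 0.5, 0.001], [-0.09, 0.14, 0.015, 0.6, 0.001], [-0.09, 0.14, 0.015, 0.6, 0.001]]]'

```text
time_s: 3.4
tcp_pos: [0.6666, -0.2109, 0.0582]
eef_rot: [-180.0, -0.0, -58.2]
contact_force: [0.2, 0.2, -0.5]
gripper_width: 0.0398
gripper_force: 0.0
```

Run:
```python
from h import *
import pickle
m=camera_model("wrist");i=capture("wrist");s=r.get_state();print(s["tcp_pos"],s["eef_rot"],s["contact_force"])
pickle.dump(m,open("w2.pkl","wb"));cv2.imwrite("pics/w2.png",cv2.cvtColor(i,cv2.COLOR_RGB2BGR))
```

```text
[ 0.66710144 -0.21097947  0.05898142] [-1.79936804e+02 -7.12025660e-02 -5.82256679e+01] [-0.3680267  -0.24368785  0.36283141]
```

View pics/w2.png

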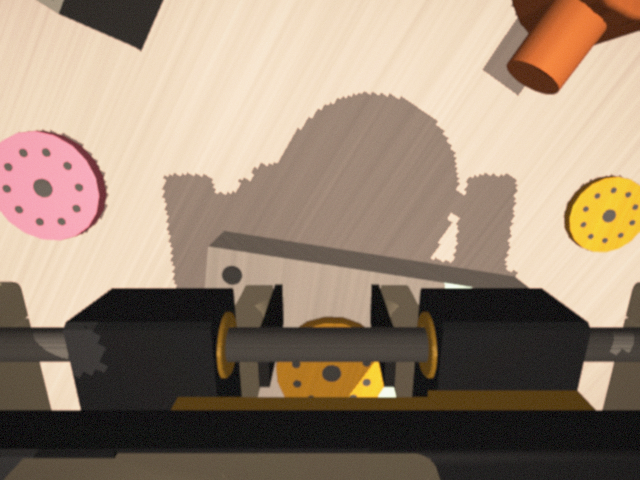

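The disc is centred between the fingers, its centre at (331,373). Nothing has been touched yet. Lowering.

Request:
drive_tool --increments '[[[-0.09, 0, 0, 0.06, 0], [-0.09, 0, 0, 0.115, 0], [-0.09, 0, 0, 0.115, 0], [-0.09, 0, 0, 0.115, 0]]]'

```text
time_s: 3.95
tcp_pos: [0.6663, -0.211, 0.0438]
eef_rot: [180.0, -0.0, -58.3]
contact_force: [-0.5, 0.4, 1.0]
gripper_width: 0.0401
gripper_force: 0.0
```

Run:
```python
from h import *
import pickle
m=pickle.load(open("w2.pkl","rb"));p=ray(m,(331,373),.038)[:2]
print("disc",p)
for _ in range(3):
    s=r.get_state();print(s["tcp_pos"],s["eef_rot"],s["contact_force"]); 
a=np.radians(s["eef_rot"][2]);u=np.array([np.cos(a),np.sin(a)]);v=np.array([np.sin(a),-np.cos(a)])
for q in (p,np.array([.6403,-.1737]),np.array([.5925,-.0966])):
    d=q-s["tcp_pos"][:2];print(d@u*1e3,d@v*1e3)
```

```text
disc [ 0.64227822 -0.17365752]
[ 0.66629303 -0.21100656  0.043844  ] [ 1.79999199e+02 -5.00478386e-03 -5.82794806e+01] [-0.50444297  0.35875096  1.01187964]
[ 0.66629303 -0.21100656  0.043844  ] [ 1.79999199e+02 -5.00478386e-03 -5.82794806e+01] [-0.50444297  0.35875096  1.01187964]
[ 0.66629303 -0.21100656  0.043844  ] [ 1.79999199e+02 -5.00478386e-03 -5.82794806e+01] [-0.50444297  0.35875096  1.01187964]
-44.39637023561378 0.7903046408042378
-45.40033306716271 2.495359373150648
-136.11546418450254 2.6177781782245306
```

Request:
drive_tool --increments '[[[-0.09, -0.1, 0.01, 0, 0], [-0.09, -0.16, 0.01, 0, 0], [-0.09, -0.22, 0.015, 0, 0], [-0.09, -0.28, 0.015, 0, 0], [-0.09, -0.34, 0.02, 0, 0]]]'

```text
time_s: 4.58
tcp_pos: [0.6426, -0.1771, 0.0439]
eef_rot: [-180.0, -0.0, -58.3]
contact_force: [0.6, -0.8, 0.7]
gripper_width: 0.0397
gripper_force: 0.4
```

Request:
drive_tool --increments '[[[-0.09, -0.06, 0, 0, 0], [-0.09, -0.12, 0, 0, 0], [-0.09, -0.18, 0, 0, 0], [-0.09, -0.24, 0, 0, 0], [-0.09, -0.24, 0, 0, 0]]]'

```text
time_s: 5.2
tcp_pos: [0.6272, -0.1525, 0.0438]
eef_rot: [180.0, 0.0, -58.3]
contact_force: [-0.3, 0.4, -0.6]
gripper_width: 0.0398
gripper_force: 0.0
```

Run:
```python
from h import *
i=cv2.cvtColor(capture("top"),cv2.COLOR_RGB2BGR)[155:295,280:475]
w=cv2.cvtColor(capture("wrist"),cv2.COLOR_RGB2BGR)
j=cv2.cvtColor(capture("scene"),cv2.COLOR_RGB2BGR)[205:300,205:335]
a=cv2.resize(i,(400,287),interpolation=cv2.INTER_CUBIC);b=cv2.resize(w,(400,300));c=cv2.resize(j,(400,292),interpolation=cv2.INTER_CUBIC)
o=np.zeros((600,800,3),np.uint8);o[:287,:400]=a;o[:300,400:]=b;o[300:592,:400]=c
cv2.imwrite("pics/m3.png",o)
```

```text
(no output)
```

View pics/m3.png

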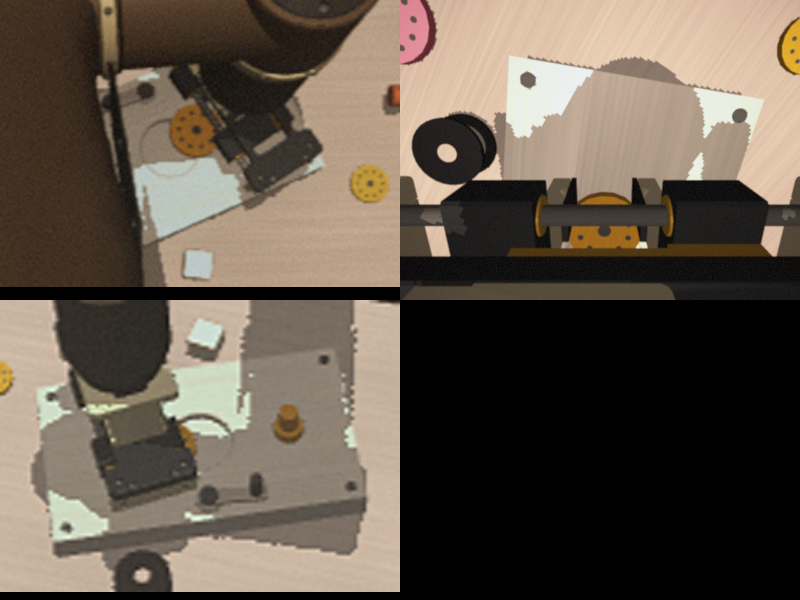

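The disc at (193,129) sits cradled ahead of the fingers, on line with the recess rim at (168,148). About 34 mm remain.

Request:
drive_tool --increments '[[[-0.09, -0.05, 0, 0, 0], [-0.09, -0.1, 0, 0, 0], [-0.09, -0.14, 0, 0, 0], [-0.09, -0.18, 0, 0, 0], [-0.09, -0.21, 0, 0, 0]]]'

```text
time_s: 5.98
tcp_pos: [0.6144, -0.1313, 0.044]
eef_rot: [-180.0, -0.0, -58.3]
contact_force: [0.3, -0.5, 1.3]
gripper_width: 0.0403
gripper_force: 0.6
```

Request:
drive_tool --increments '[[[-0.09, -0.02, 0, 0, 0], [-0.09, -0.04, 0, 0, 0], [-0.09, -0.05, 0, 0, 0], [-0.09, -0.06, 0, 0, 0], [-0.09, -0.06, 0, 0, 0]]]'

```text
time_s: 6.6
tcp_pos: [0.6104, -0.1254, 0.0437]
eef_rot: [180.0, 0.0, -58.3]
contact_force: [0.2, 0.3, -0.3]
gripper_width: 0.0399
gripper_force: 0.1
```

Run:
```python
from h import *
i=cv2.cvtColor(capture("top"),cv2.COLOR_RGB2BGR)[190:265,320:420]
w=cv2.cvtColor(capture("wrist"),cv2.COLOR_RGB2BGR)
j=cv2.cvtColor(capture("scene"),cv2.COLOR_RGB2BGR)[225:285,230:310]
I=cv2.INTER_CUBIC
a=cv2.resize(i,(400,300),interpolation=I);b=cv2.resize(w,(400,300));c=cv2.resize(j,(400,300),interpolation=I);d=cv2.resize(w[280:400,240:400],(400,300))
cv2.imwrite("pics/m4.png",np.vstack([np.hstack([a,b]),np.hstack([c,d])]))
```

```text
(no output)
```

View pics/m4.png

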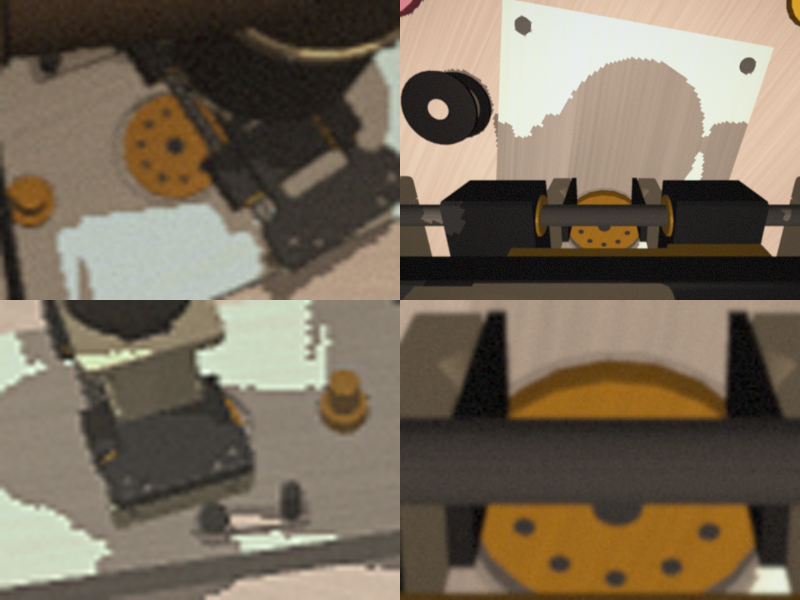

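The disc at (172,145) fills nearly all of the recess, but a rim gap shows on the far side at (120,130). Its rear edge at the lower right is still high, so I nudge on.

Request:
drive_tool --increments '[[[-0.09, -0.012, 0, 0, 0], [-0.09, -0.024, 0, 0, 0], [-0.09, -0.036, 0, 0, 0], [-0.09, -0.045, 0, 0, 0], [-0.09, -0.045, 0, 0, 0]]]'

```text
time_s: 7.38
tcp_pos: [0.6077, -0.1208, 0.0438]
eef_rot: [180.0, 0.0, -58.3]
contact_force: [0.3, 0.1, 0.3]
gripper_width: 0.0396
gripper_force: 0.0
```

Run:
```python
from h import *
i=cv2.cvtColor(capture("top"),cv2.COLOR_RGB2BGR)[190:265,320:420]
w=cv2.cvtColor(capture("wrist"),cv2.COLOR_RGB2BGR)
I=cv2.INTER_CUBIC
a=cv2.resize(i,(400,300),interpolation=I);d=cv2.resize(w[280:400,240:400],(400,300))
cv2.imwrite("pics/m5.png",np.hstack([a,d]))
```

```text
(no output)
```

View pics/m5.png

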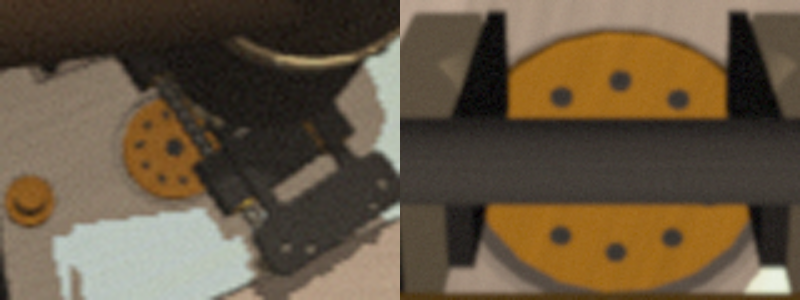

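The fingers advanced 5 mm while the disc stayed at (172,147) with an even rim, so it has dropped in. Backing off, then up and across to view it clear.

Request:
drive_tool --increments '[[[-0.09, 0.06, 0, 0, 0], [-0.09, 0.1, 0, -0.1, 0], [-0.09, 0.1, 0, -0.5, 0], [-0.09, 0.1, 0, -0.9, 0], [-0.09, 0, 0, -1, 0]]]'

```text
time_s: 8.1
tcp_pos: [0.61, -0.1216, 0.1684]
eef_rot: [-179.7, -0.2, -58.3]
contact_force: [0.1, -0.4, 0.0]
gripper_width: 0.0397
gripper_force: 0.0
```

Request:
drive_tool --increments '[[[-1, -0.3, 0, 0, 0], [-1, -0.6, 0, 0, 0], [-1, -0.9, 0, 0, 0], [-1, -0.9, 0, 0, 0], [-1, -0.9, 0, 0, 0]]]'

```text
time_s: 8.72
tcp_pos: [0.5511, -0.029, 0.1641]
eef_rot: [-180.0, -0.0, -58.2]
contact_force: [0.7, 0.1, -0.1]
gripper_width: 0.0013
gripper_force: 0.0
```

Run:
```python
from h import *
import pickle
m=camera_model("wrist");i=capture("wrist");print(r.get_state())
pickle.dump(m,open("w6.pkl","wb"));cv2.imwrite("pics/w6.png",cv2.cvtColor(i,cv2.COLOR_RGB2BGR))
```

```text
{'time_s': 8.775, 'joints': array([ 1.72951921e+01,  1.25246738e+01, -2.08697610e+01,  7.14958066e-03,
       -5.65955309e+01,  1.44141776e+01]), 'qd': array([-0.61791347,  0.40803948,  0.09461648, -0.01595039,  0.0798145 ,
       -0.15559996]), 'joint_torque': array([ 4.71635666e-01, -4.44309211e+01,  2.59510285e+01,  6.17452160e+00,
        4.49327391e-02, -3.96811738e-03]), 'tcp_pos': array([ 0.55123027, -0.02928444,  0.16389726]), 'eef_rot': array([-1.79991768e+02, -8.27907040e-03, -5.82866952e+01]), 'contact_force': array([ 0.33189485, -0.19861365,  0.48908436]), 'moment': array([ 0.04451307, -0.02022583,  0.00546023]), 'gripper_force': 0.0, 'gripper_width': 0.000573159525595162}
```

View pics/w6.png

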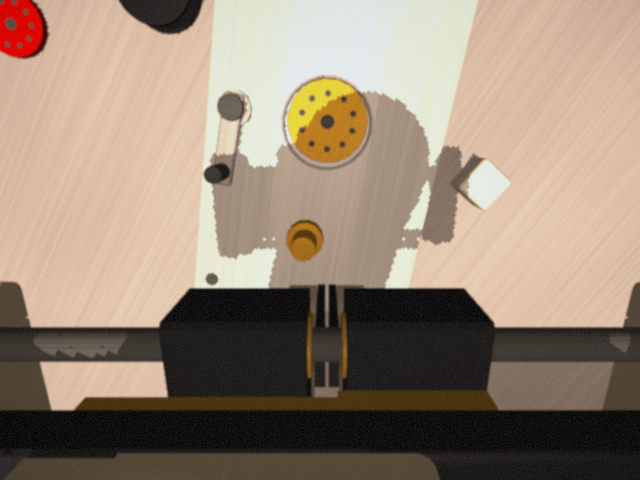

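The disc at (327,122) lies flat inside the recess with the rim ring visible all round. Post top is at (215,174), pivot boss (231,107), fitting (305,239).

Run:
```python
from h import *
import pickle
m=pickle.load(open("w6.pkl","rb"));f=lambda u,v,z:ray(m,(u,v),z)[:2]
yaw=np.radians(22.5);R=np.array([[np.cos(yaw),-np.sin(yaw)],[np.sin(yaw),np.cos(yaw)]])
o=f(327,122,.03)
print("o",o)
for n,p in dict(pivot=(231,106,.042),post=(215,174,.064),fit=(304,247,.064),fitb=(305,236,.036)).items():
    print(n,f(*p),R.T@(f(*p)-o)*1e3)
o=np.array([.593,-.097]);t=np.array([.5512,-.0293])
print("tcp jig",R.T@(t-o)*1e3)
n=np.array([.7071,.7071])
for q in (1.6,1.2,.8,.4,0):
    P=np.array([66-44*np.cos(q),44*np.sin(q)])
    print(q,P,"tcp",np.round(o+R@(P+27*n)/1e3,4))
print("start",o+R@(np.array([67.3,44])+37*n)/1e3)
```

```text
o [ 0.59512599 -0.09796999]
pivot [ 0.65554226 -0.07236827] [65.61470621  0.53259964]
post [ 0.639771   -0.03147805] [66.69197605 44.34563139]
fit [ 0.56495214 -0.01926542] [ 2.24193431 84.26057039]
fitb [ 0.56572772 -0.0188399 ] [ 3.12131376 84.35690111]
tcp jig [-12.71049609  78.54281182]
1.6 [67.28477898 43.98123853] tcp [ 0.6487 -0.0057]
1.2 [50.0562588  41.00971978] tcp [ 0.6339 -0.015 ]
0.8 [35.34490479 31.563668  ] tcp [ 0.6239 -0.0294]
0.4 [25.47331626 17.13440706] tcp [ 0.6203 -0.0465]
0 [22.  0.] tcp [ 0.6237 -0.0636]
start [0.65249817 0.00358851]
```

Request:
drive_tool --increments '[[[-1, 0.05, -0.3, 0, -0.028], [-1, 0.1, -0.6, 0.0, -0.056], [-1, 0.18, -0.91, 0.1, -0.084], [-1, 0.18, -0.91, 0.3, -0.0995], [-1, 0.18, -0.91, 0.3, -0.0995]]]'

```text
time_s: 9.4
tcp_pos: [0.6541, 0.0089, 0.1249]
eef_rot: [179.8, 0.2, -22.6]
contact_force: [0.2, -0.2, 0.7]
gripper_width: 0.0003
gripper_force: 0.0
```

Request:
drive_tool --increments '[[[-1, 0, 0, 0.3, 0], [-1, 0, 0, 0.55, 0], [-1, 0, 0, 0.59, 0], [-1, 0, 0, 0.59, 0]]]'

```text
time_s: 9.9
tcp_pos: [0.6559, 0.0097, 0.0582]
eef_rot: [-180.0, -0.1, -22.5]
contact_force: [0.0, 0.7, 0.0]
gripper_width: 0.0005
gripper_force: 0.0
```

Request:
drive_tool --increments '[[[-1, 0, 0.07, 0, 0], [-1, -0.007, 0.142, 0, 0], [-1, -0.05, 0.2, 0, 0], [-1, -0.09, 0.26, 0, 0], [-1, -0.105, 0.33, 0, 0]]]'

```text
time_s: 10.52
tcp_pos: [0.6276, -0.0213, 0.0573]
eef_rot: [-179.9, 0.0, -22.5]
contact_force: [-0.3, 3.5, 0.3]
gripper_width: 0.0004
gripper_force: 1.2
```

Request:
drive_tool --increments '[[[-1, -0.015, 0.07, 0, 0], [-1, -0.005, 0.14, 0, 0], [-1, 0.01, 0.21, 0, 0], [-1, 0.04, 0.26, 0, 0], [-1, 0.06, 0.3, 0, 0]]]'

```text
time_s: 11.15
tcp_pos: [0.6215, -0.0584, 0.0569]
eef_rot: [180.0, -0.0, -22.5]
contact_force: [-0.3, 1.3, -0.2]
gripper_width: 0.0004
gripper_force: 0.5
```

Run:
```python
from h import *
i=cv2.cvtColor(capture("top"),cv2.COLOR_RGB2BGR)[180:255,320:420]
j=cv2.cvtColor(capture("scene"),cv2.COLOR_RGB2BGR)[225:285,230:310]
I=cv2.INTER_CUBIC
cv2.imwrite("pics/m7.png",np.hstack([cv2.resize(i,(400,300),interpolation=I),cv2.resize(j,(400,300),interpolation=I)]))
```

```text
(no output)
```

View pics/m7.png

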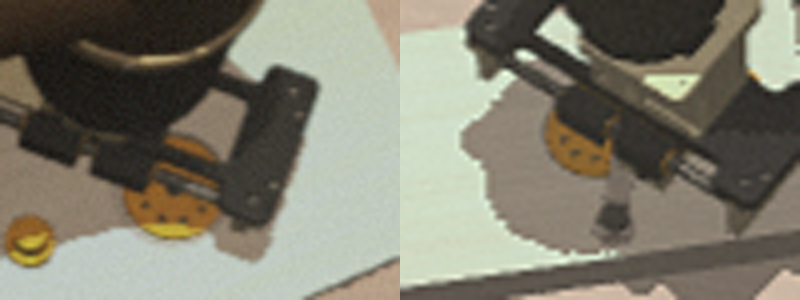

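The arm at (615,190, right view) is following the fingers toward the disc, with light contact. Going on to the stop.

Request:
drive_tool --increments '[[[-1, 0.015, 0.015, 0, 0], [-1, 0.03, 0.03, 0, 0], [-1, 0.045, 0.045, 0, 0], [-1, 0.045, 0.045, 0, 0]]]'

```text
time_s: 11.75
tcp_pos: [0.6244, -0.065, 0.057]
eef_rot: [180.0, -0.0, -22.5]
contact_force: [0.3, 0.5, -0.1]
gripper_width: 0.0005
gripper_force: 0.0
```

Request:
drive_tool --increments '[[[-1, 0.012, 0.012, 0, 0], [-1, 0.024, 0.024, 0, 0], [-1, 0.03, 0.03, 0, 0], [-1, 0.03, 0.03, 0, 0]]]'

```text
time_s: 12.25
tcp_pos: [0.6262, -0.0697, 0.057]
eef_rot: [180.0, -0.0, -22.5]
contact_force: [-0.1, 0.7, 0.1]
gripper_width: 0.0003
gripper_force: 0.1
```

Request:
drive_tool --increments '[[[-1, 0.01, 0.012, 0, 0], [-1, 0.02, 0.024, 0, 0], [-1, 0.025, 0.03, 0, 0], [-1, 0.025, 0.03, 0, 0]]]'

```text
time_s: 12.75
tcp_pos: [0.627, -0.0717, 0.0568]
eef_rot: [-179.9, 0.1, -22.5]
contact_force: [-4.9, 14.0, 4.1]
gripper_width: 0.0003
gripper_force: 5.5
```

14 N means it has met the stop. Retreating along the face normal, then up, and looking.

Request:
drive_tool --increments '[[[-1, -0.02, -0.1, 0, 0], [-1, -0.02, -0.25, 0, 0], [-1, -0.02, -0.25, -0.3, 0], [-1, -0.02, -0.25, -0.8, 0], [-1, -0.02, -0.25, -0.9, 0]]]'

```text
time_s: 13.38
tcp_pos: [0.6398, -0.0446, 0.1699]
eef_rot: [-179.8, -0.4, -22.4]
contact_force: [0.1, 0.7, -0.1]
gripper_width: 0.0004
gripper_force: 0.0
```

Request:
drive_tool --increments '[[[-1, -0.4, -0.3, 0, 0.029], [-1, -0.8, -0.6, 0, 0.058], [-1, -1, -0.7, 0, 0.087], [-1, -1, -0.7, 0, 0.1], [-1, -1, -0.7, 0, 0.1]]]'

```text
time_s: 14.0
tcp_pos: [0.558, 0.0789, 0.1649]
eef_rot: [-180.0, -0.0, -58.4]
contact_force: [0.1, -0.1, 0.2]
gripper_width: 0.0005
gripper_force: 0.0
```

Run:
```python
from h import *
import pickle
m=camera_model("wrist");i=capture("wrist")
pickle.dump(m,open("w8.pkl","wb"));cv2.imwrite("pics/w8.png",cv2.cvtColor(i,cv2.COLOR_RGB2BGR))
```

```text
(no output)
```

View pics/w8.png

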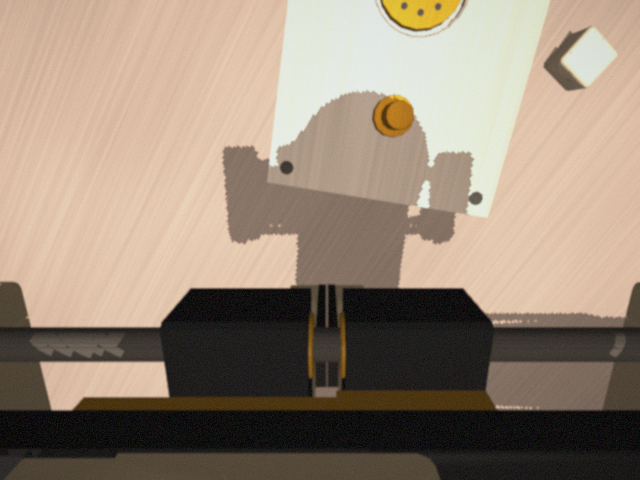

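That went too far: the hold-down is out of frame, and only the disc (420,5) and the undisturbed fitting (394,115) show. This also took me to 11 viewed pictures, one over the limit of 10. I'll view no more and check the hold-down numerically.

Request:
drive_tool --increments '[[[-1, 0.3, 0, 0, 0], [-1, 0.6, 0.1, 0, 0], [-1, 0.75, 0.1, 0, 0], [-1, 0.75, 0.1, 0, 0]]]'

```text
time_s: 14.55
tcp_pos: [0.5955, -0.0061, 0.1645]
eef_rot: [180.0, 0.0, -58.5]
contact_force: [0.5, 0.4, -0.7]
gripper_width: 0.0005
gripper_force: 0.0
```

Run:
```python
from h import *
m=camera_model("wrist");i=capture("wrist");g=cv2.cvtColor(i,cv2.COLOR_RGB2GRAY);hsv=cv2.cvtColor(i,cv2.COLOR_RGB2HSV)
K=np.array(m["camera_matrix"],float)
pr=lambda p:cv2.projectPoints(np.array([p],float),np.array(m["rvec"],float),np.array(m["tvec"],float),K,None)[0].ravel()
yaw=np.radians(22.5);R=np.array([[np.cos(yaw),-np.sin(yaw)],[np.sin(yaw),np.cos(yaw)]])
o=np.array([.5945,-.0978])
P=lambda x,y,z:pr([*(o+R@np.array([x,y])/1e3),z])
print("pivot px",P(66,0,.042),"recess",P(0,0,.03))
for q in (0,.1,.2,.4):print(q,P(66-44*np.cos(q),44*np.sin(q),.064))
mask=((g<75)).astype(np.uint8);mask[275:]=0
n,_,st,ce=cv2.connectedComponentsWithStats(mask)
for k in range(1,n):
    if st[k,4]>60:
        w=ray(m,ce[k],.064)[:2];w2=ray(m,ce[k],.042)[:2]
        print("dark",ce[k].round(1),st[k],"jig@.064",(R.T@(w-o)*1e3).round(1),"@.042",(R.T@(w2-o)*1e3).round(1))
b=cv2.inRange(hsv,(10,140,60),(32,255,255));b[275:]=0
n,_,st,ce=cv2.connectedComponentsWithStats(b)
for k in range(1,n):
    if st[k,4]>200: print("brass",ce[k].round(1),st[k],(R.T@(ray(m,ce[k],.029)[:2]-o)*1e3).round(1))
```

```text
pivot px [304.23922045 112.01095564] recess [396.31538054 127.98684121]
0 [371.60453095 121.94309472]
0.1 [369.94150755 129.09377734]
0.2 [367.63079485 135.98872464]
0.4 [361.19654752 148.77043379]
dark [81.9 30.2] [  51    0   64   65 1797] jig@.064 [200.5 -23.9] @.042 [213.9 -26.9]
dark [232.8  16. ] [ 190    0   80   40 2303] jig@.064 [113.2 -45.3] @.042 [118.9 -50.1]
dark [368.8 123.7] [359 115  21  19 302] jig@.064 [23.5  1.3] @.042 [21.3  0.6]
dark [395.5 126.8] [390 121  12  13 120] jig@.064 [6.6 0.5] @.042 [ 2.8 -0.3]
dark [368.8 240.7] [360 235  23  17 162] jig@.064 [ 9.1 76.7] @.042 [ 5.6 82.6]
brass [398.4 125.4] [ 356   84   81   83 4369] [-1.3 -2. ]
brass [370.6 244.8] [ 353  226   36   40 1117] [ 1.5 89.3]
```

The post blob matches the q = 0 projection to within about 2 px. The stop was felt, the disc is centred in the recess, and the robot is clear of everything.

```bash
python3 -c "
from plant import job
print(job.close_job())"
```

```text
the job is handed in; nothing more can be done
None
```

The plate lies flat in the recess, the hold-down is swung over it to its stop, and the job is handed in at about 15 s; I viewed 11 pictures, one over the limit of 10, so the hold-down's final position was checked numerically rather than by eye.

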